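# Tap a leaded panel square on the light pad and weight it

## Task

Centre the small leaded-glass panel squarely in the outline drawn on the light pad, with an even margin all round, by tapping its lead frame from opposite sides; keep the gripper off the glass face. Once it is centred, stand the white solder spool upright in the middle of the glass to hold the panel there. Leave the flux bottle and the jar where they are.

Things in the scene. Friction and masses are not known exactly. Their poses are not given: they have to be found in the camera images.
- outline (a point): Centre of the dark rectangle (102 x 132 mm outside, 2 mm lines) drawn on a white LED light pad, a slab 165 x 240 x 8 mm fixed on the bench; the point is on the pad's top, 8 mm above the bench. x runs along the short sides of rectangle and pad, y along the long sides, z up. Red ticks outside the rectangle mark its centre lines. Turned up to 0.15 rad from the robot's axes.
- panel_centre (a point): Centre of a loose flat leaded panel, 90 mm along its x, 120 mm along its y, 13 mm high (point 6.5 mm above its underside, 14.5 mm above the bench). Grey lead frame 9 mm wide, from 2 to 13 mm above the pad, round four coloured glasses whose face is 11 mm above the pad. It starts turned 0.25 to 0.42 rad counter-clockwise from the outline, up to 6 mm off in x and 20 mm in y.
- spool_centre (a point): Centre of the loose white spool of solder wire that serves as weight: upright cylinder 55 mm in diameter, 40 mm high, this point half-way up; 0.32 kg. It stands on the bench beside the pad, in any of three places: one left of the pad, two right of it, 0.2 to 0.26 m from the outline's centre.
- flux: Bystander: loose cream bottle with red cap, 48 mm in diameter, 103 mm high, upright on the bench in another of these three places; origin at the middle of its underside.
- jar: Bystander: loose glass jar with red lid and coloured offcuts, 86 mm in diameter, 119 mm high, upright on the bench in the third of these places; origin at the middle of its underside.
- panel: The same panel; origin at the middle of its underside, same axes; a half turn makes no difference. 0.25 to 0.5 kg; slides with ordinary friction on four felt dots 22 mm (x) and 32 mm (y) from its middle; too wide to grip across. A push on a side of the frame, d from the side's middle, turns it about a point roughly (0.04 m)^2 / d beyond its centre, so it also shifts.
- spool: The same spool; origin at the middle of its underside, z along its axis. Fixed things near the work: a grey soldering station 82 mm high between robot and pad (x up to 0.43, y -0.04 to 0.11), a black iron stand 108 mm high to its right (x up to 0.39, y -0.18 to -0.06), and a low wooden board with rims, 32 mm high, behind the pad (from x = 0.678).

How it is judged:
By the outcome, as a careful person would: the job done as asked, in the order asked, and still so for the second after the job is handed in, with the robot touching nothing.
It also fails if it takes over 72 s, if anything falls off the work surface, if the arm or the gripper's body presses on something with over 40 N, if the wrist force passes 120 N, or if a joint passes its speed limit or range.

## Robot

A 6-joint arm with a two-finger parallel gripper is mounted at the origin on a cart in front of the work surface, level with it; the furniture and walls round the work are solid. World frame = base frame: x ahead of the robot, y to its left, z up, the work surface at z = 0. Lengths are in m, angles in rad, forces in N, time in s.
With the tool pointing down it reaches from about 0.35 to 0.8 m from the base axis. Payload 7.3 kg.
Tool frame: the origin (TCP) lies between the finger pads; the fingertips stand 25 mm ahead of it and the grasp point (between the pads) lies 6 mm ahead of it (tip_reach is the distance from the TCP to the fingertips, in m); z points along the fingers, y is the line along which they close (so a half turn about z gives the same grasp; the last joint's range is limited). The gripper opens to 85 mm and grips with 20 to 120 N. Pads are 22 mm wide; open, the fingers measure 114 mm over their backs; the gripper's body (76 mm by 85 mm) begins 54 mm behind the grasp point. The pads swing forward as they close: fully open they stand 13 mm farther back than shut.
Start: joints at [0.972, 0.342, 1.524, -0, 1.275, -0.146], TCP at [0.23, 0.472, 0.256] pointing down, gripper open.
Joint ranges: [-2.53, 2.53], [-0.77, 2.02], [0.04, 2.7], [-1, 4.14], [0.28, 2.66], [-3.11, 3.11]. Speed limits (rad/s): [2.57, 2.57, 3.14, 3.14, 3.14, 3.14].

## Interface

Orientations are given as [roll, pitch, yaw] about the fixed x, y, z axes, in that order (R = Rz(yaw) Ry(pitch) Rx(roll)).
In Python, from bench import * gives the robot as it stands.
- The arm moves only by the tool drive_tool, never from a script. Its arguments are lists of equal length, an entry for each row: "xyz": the shift along the tool's x, y, z in mm, a list of three; "yaw": the turn about the tool's z in units of 5 degrees (1.0 is 5 degrees). In form: {"xyz": [[tx, ty, tz], ...], "yaw": [yaw, ...]}. A call has exactly 5 rows; each row is the pose to reach, as a shift and turn from the pose commanded when the call began, along the tool's axes at that moment; what a row does not reach only later rows make up. A row lasts 1/8 s, in which the tool goes at most 62.5 mm and 10.7 degrees, less where a joint would pass 70% of its speed; a pose out of reach is approached as far as the arm can. A call with a gripper value outside its range is refused whole. "jaw" is the opening, from 0 (shut) to 1 (fully open), set as the call begins (left out, the last holds). The fingers move at their own pace and stop on an object; "squeeze" is the grip in N (left out, the last holds). Time passes only in rows, so rows that repeat a pose let the fingers close, or fill a call up. It gives the time, the measured TCP pose, the force, the opening and the grip force at its end, in the units of the state.
- state(): the state, without advancing time (a new reading comes with each control period).
- get_image(name): name is "side" or "top"; returns a dict with "frame" (400x640x3 uint8, red, green, blue), "range_z" (400x640 float32, m along the optical axis (not along the pixel's ray), 0 where there is no reading), "intrinsics" (3x3 intrinsics, pixels), "world_from_camera" (4x4, takes a point from camera to world coordinates). Camera axes: x right, y down, z forward; pixel columns grow to the right and rows downward; lengths in m; the calibration is good to about 2 mm. A picture is of the moment at which its call begins.
- close_job(): hands the job in; it is judged then, once.
The state is a dict: "clock": time; "joint_positions": joint angles; "qvel": joint speeds; "joint_efforts": joint torques, N m; "tcp_pos": TCP position; "orientation": TCP orientation; "force": force on the tool from outside, world axes, zero at the start; "wrist_torque": the same for the moment, N m; "width": finger opening in m; "grip_force": force on a finger pad.
Only numpy, scipy, OpenCV 4.12 (cv2) and the standard library are available. Lean on these libraries where they do the work, as an engineer would, in place of code of your own. Each camera call takes 0.05 s, during which the arm holds its last target. There are 200 camera calls.

## Working session

There is one attempt and no reset: what is moved stays moved. The work goes in short steps, Python scripts to look and compute and a tool call to move; the robot and the scene stay as the last step left them, time stands still between calls to the robot, and variables do not carry over. Pictures are saved under pics/ and viewed, at most 11 in all, crops included, and the job is handed in when it is done.

Besides the shell and the picture viewer there is one more tool, called after ">>>" as name(argument=value, ...), one argument or row to a line, values as JSON. drive_tool: Moves the arm, as the interface text tells. Its arguments: {"type":"object","properties":{"xyz":{"type":"array","items":{"type":"array","items":{"type":"number"}}},"yaw":{"type":"array","items":{"type":"number"}},"jaw":{"type":"number"},"squeeze":{"type":"number"}},"required":["xyz","yaw"]}

```bash
mkdir -p pics; ls; python3 - <<'E'
from bench import *
import cv2,numpy as np
s=state();print(s['clock'],s['tcp_pos'],s['orientation'],s['width'])
for n in('top','side'):
    g=get_image(n);cv2.imwrite(f'pics/{n}0.png',g['frame'][:,:,::-1]);print(n,g['intrinsics'].tolist(),np.round(g['world_from_camera'],3).tolist())
E
```

```text
pics
0.0 [0.22944842 0.47180426 0.25563199] [-3.14008910e+00 -2.38172226e-04  2.68879721e+00] 0.08568830411694264
top [[456.1455532357696, 0.0, 316.5064316745021], [0.0, 456.1455532357696, 198.12634979863222], [0.0, 0.0, 1.0]] [[-0.012, -0.994, 0.113, 0.423], [-1.0, 0.013, 0.002, 0.024], [-0.003, -0.113, -0.994, 1.007], [0.0, 0.0, 0.0, 1.0]]
side [[365.4129417933477, 0.0, 318.3359639349128], [0.0, 365.4129417933477, 199.17388465265387], [0.0, 0.0, 1.0]] [[0.851, -0.259, 0.457, 0.158], [-0.526, -0.421, 0.739, -0.603], [0.001, -0.869, -0.494, 0.485], [0.0, 0.0, 0.0, 1.0]]
```

View pics/top0.png

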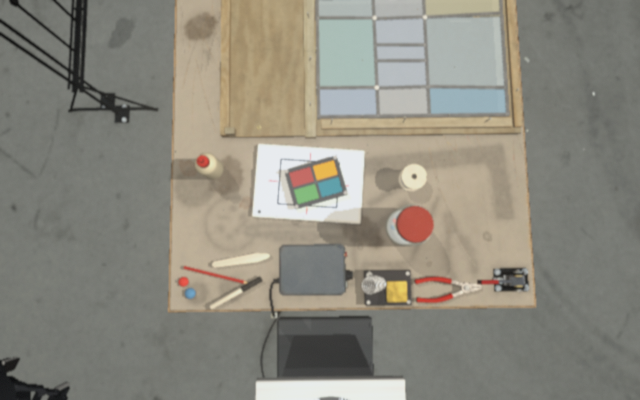

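View pics/side0.png

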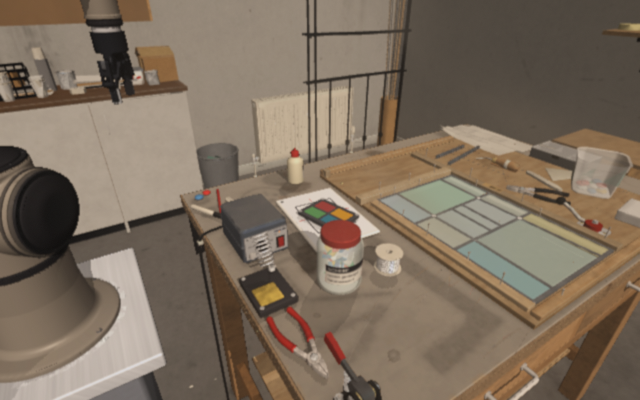

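Top view: the pad is at about (310,183), the panel at (316,182), the spool at (413,177) on the right, the jar at (412,224) and the flux at (207,165). The side view agrees. Next I'll measure with sub-pixel fits.

```bash
cat > h.py <<'E'
from bench import *
import cv2,numpy as np
def ray(g,uv,z):
    uv=np.atleast_2d(uv).astype(float);K=np.array(g['intrinsics']);T=np.array(g['world_from_camera'])
    d=np.c_[uv,np.ones(len(uv))]@np.linalg.inv(K).T@T[:3,:3].T
    return T[:3,3]+d*((z-T[2,3])/d[:,2])[:,None]
def grid(g,z,cx,cy,w=0.13,h=0.13,s=0.0005):
    """rectified metric picture of plane z: rows go with -x, cols with -y"""
    K=np.array(g['intrinsics']);T=np.linalg.inv(np.array(g['world_from_camera']))
    X,Y=np.meshgrid(np.arange(cx+h,cx-h,-s),np.arange(cy+w,cy-w,-s),indexing='ij')
    p=np.stack([X,Y,0*X+z],-1)@T[:3,:3].T+T[:3,3]; q=p@K.T
    m=(q[...,:2]/q[...,2:]).astype(np.float32)
    return cv2.remap(g['frame'],m[...,0],m[...,1],cv2.INTER_CUBIC),X,Y
def avg(n,k=1):
    g=get_image(n)
    return g
E
python3 - <<'E'
from h import *
g=get_image('top')
c=ray(g,[[310,183],[316,182],[413,177]],0.008);print(c.round(4))
im,X,Y=grid(g,0.008,c[0,0],c[0,1],.13,.1)
cv2.imwrite('pics/r0.png',cv2.resize(im,None,fx=1.5,fy=1.5)[:,:,::-1])
s=get_image('side')
im,X,Y=grid(s,0.008,c[0,0],c[0,1],.13,.1)
cv2.imwrite('pics/r1.png',cv2.resize(im,None,fx=1.5,fy=1.5)[:,:,::-1])
print(c[0],im.shape)
E
```

```text
[[ 0.5705  0.0391  0.008 ]
 [ 0.5725  0.0258  0.008 ]
 [ 0.5809 -0.1891  0.008 ]]
[0.57046012 0.03909954 0.008     ] (400, 520, 3)
```

View pics/r0.png

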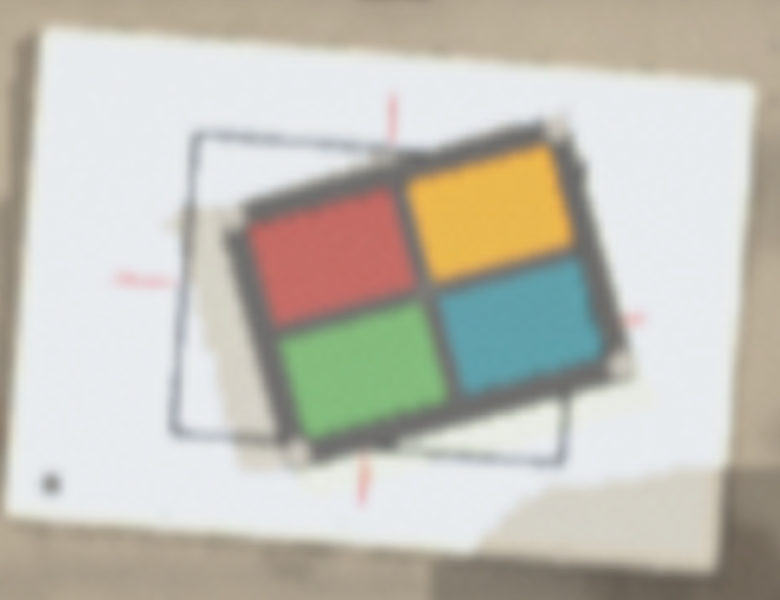

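View pics/r1.png

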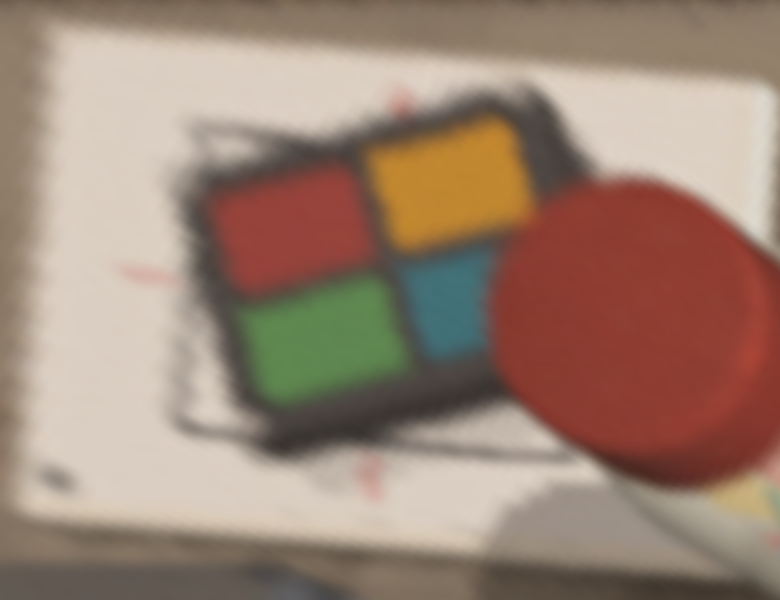

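Rectified picture r0 (1/3 mm per px): outline corners are TL (196,134), BL (173,433) and BR (563,462), which gives line spacings of 100 and 130 mm as expected. Next come exact fits of the outline, panel and spool.

```bash
cat >> h.py <<'E'
def outline(g):
    cx,cy=.57046,.0391
    im,X,Y=grid(g,.008,cx,cy,.13,.1); gr=cv2.cvtColor(im,cv2.COLOR_RGB2GRAY).astype(float)
    S=1/1.5
    seg={'L':[((195,150),(186,210)),((185,225),(174,420))],'T':[((210,135),(350,146))],
         'B':[((185,434),(260,439)),((420,452),(550,461))],'R':[((569,405),(564,450))]}
    out={}
    for k,ss in seg.items():
        P=[]
        for a,b in ss:
            a=np.array(a)*S;b=np.array(b)*S;d=(b-a)/np.linalg.norm(b-a);n=np.array([-d[1],d[0]])
            for t in np.arange(0,np.linalg.norm(b-a),2):
                o=np.arange(-6,6.1,.5);q=(a+d*t+n*o[:,None]).astype(np.float32)
                v=cv2.remap(gr,q[None,:,0],q[None,:,1],cv2.INTER_LINEAR)[0]
                w=np.clip(np.percentile(v,70)-v-8,0,None)
                if w.sum()>0: P.append(a+d*t+n*(w@o/w.sum()))
        P=np.float32(P);W=np.c_[cx+.1-P[:,1]*.0005,cy+.13-P[:,0]*.0005].astype(np.float32)
        vx,vy,x0,y0=cv2.fitLine(W,cv2.DIST_HUBER,0,.01,.01).ravel();out[k]=(np.array([vx,vy]),np.array([x0,y0]))
    return out
def panel(g,yaw0=None):
    c0=(.57,.035)
    im,X,Y=grid(g,.019,*c0,.11,.09); hs=cv2.cvtColor(im,cv2.COLOR_RGB2HSV)
    m=((hs[...,1]>95)&(hs[...,2]>90)).astype(np.uint8)
    m=cv2.morphologyEx(m,cv2.MORPH_OPEN,np.ones((9,9)))
    n,l,st,ce=cv2.connectedComponentsWithStats(m)
    ids=[i for i in range(1,n) if st[i,4]>3000]
    R=[cv2.minAreaRect(np.argwhere(l==i)[:,::-1].astype(np.float32)) for i in ids]
    cs=np.array([[c0[0]+.09-r[0][1]*.0005,c0[1]+.11-r[0][0]*.0005] for r in R])
    pts=np.argwhere(m)[:,::-1].astype(np.float32); r=cv2.minAreaRect(pts); 
    b=cv2.boxPoints(r); B=np.c_[c0[0]+.09-b[:,1]*.0005,c0[1]+.11-b[:,0]*.0005]
    e=[B[1]-B[0],B[2]-B[1]];L=[np.linalg.norm(v) for v in e];v=e[int(np.argmax(L))]
    yaw=np.arctan2(-v[0],v[1]); yaw=(yaw+np.pi/2)%np.pi-np.pi/2
    c4=None;y4=None
    if len(ids)==4:
        c4=cs.mean(0); s=cs[np.argsort(cs[:,1])]; v=s[2:].sum(0)-s[:2].sum(0); y4=np.arctan2(-v[0],v[1])
    return B.mean(0),yaw,np.sort(L),c4,y4
E
python3 - <<'E'
from h import *
g=get_image('top');o=outline(g)
def an(v): a=np.arctan2(-v[0],v[1]);return (a+np.pi/2)%np.pi-np.pi/2
for k,(v,p) in o.items(): print(k,round(an(v),4),p.round(4))
def X(a,b):
    (v,p),(w,q)=o[a],o[b];t=np.linalg.solve(np.c_[v,-w],q-p);return p+v*t[0]
C={k:X(*k) for k in('TL','BL','BR','TR')}
for k,c in C.items():print(k,c.round(4))
print([np.linalg.norm(C[a]-C[b]).round(4) for a,b in(('TL','BL'),('BL','BR'),('TL','TR'),('TR','BR'))],np.mean(list(C.values()),0))
print(panel(g))
im,Xg,Yg=grid(g,.04,.58,-.187,.06,.06);hs=cv2.cvtColor(im,cv2.COLOR_RGB2HSV)
m=((hs[...,2]>190)).astype(np.uint8);n,l,st,ce=cv2.connectedComponentsWithStats(m)
for i in range(1,n):
    if st[i,4]>500: print('spool',st[i]/2,.58+.06-ce[i][1]*.0005,-.187+.06-ce[i][0]*.0005)
j=ray(g,[[412,224]],.119);print('jar',j, ray(g,[[204,161]],.1))
print({k:v for k,v in state().items() if 'tip' in k})
E
grep -n tip_reach bench* 2>/dev/null|head -3
```

```text
L 1.4917 [0.5667 0.1086]
T -0.0808 [0.624  0.0785]
B -0.0785 [0.5207 0.0401]
R 1.4778 [ 0.5262 -0.0185]
TL [0.6261 0.1039]
BL [0.5263 0.1118]
BR [ 0.5161 -0.0176]
TR [ 0.6155 -0.0269]
[np.float32(0.1001), np.float32(0.1298), np.float32(0.1312), np.float32(0.0998)] [0.5710231  0.04282646]
(array([0.5735742 , 0.02696267], dtype=float32), np.float32(0.25255394), array([0.07202734, 0.1029029 ], dtype=float32), None, None)
spool [  28.5   34.    57.5   60.5 5008.5] 0.5765306478985723 -0.1840664370570031
jar [[ 0.4709826  -0.16019175  0.119     ]] [[0.60460325 0.25143048 0.1       ]]
{}
```

```bash
cat >> h.py <<'E'
C=np.array([.5711,.0430]);Y0=-.0793
ex=np.array([np.cos(Y0),np.sin(Y0)]);ey=np.array([-np.sin(Y0),np.cos(Y0)])
def W(a,b): return C+ex*a/1000+ey*b/1000     # outline mm -> world
def to(x,y,z,yaw):
    s=state();p=s['tcp_pos'];a=s['orientation'][2];d=np.array([x,y,z])-p
    t=[d[0]*np.cos(a)+d[1]*np.sin(a),d[0]*np.sin(a)-d[1]*np.cos(a),-d[2]]
    dy=(yaw-a+np.pi)%(2*np.pi)-np.pi
    print('shift mm',np.round(np.array(t)*1e3,1),'yaw u',round(-np.degrees(dy)/5,2),'clock',s['clock'].__round__(2))
def rep():
    g=get_image('top');c,yaw,L,_,_=panel(g);d=(c-C)*1e3
    print('panel in outline mm',np.round([d@ex,d@ey],1),'rel yaw',round(float(yaw-Y0),4),'size',L.round(4));return g
E
python3 - <<'E'
from h import *
rep(); w=W(0,-109);print(w);to(*w,.13,np.pi/2+Y0)
E
```

```text
panel in outline mm [  3.5 -16. ] rel yaw 0.3399 size [0.0719 0.103 ]
[ 0.56246536 -0.06565746]
shift mm [-534.6 -337.9  126.1] yaw u 13.72 clock 0.3
```

>>> drive_tool(
  xyz=[
    [-45,-28,0],
    [-90,-56,0],
    [-135,-85,0],
    [-180,-113,0],
    [-225,-141,0],
  ],
  yaw=[1.5,3,4.5,6,7],
  jaw=0.65,
)

```text
clock: 0.92
tcp_pos: [0.371, 0.2454, 0.2565]
orientation: [3.141, -0.0, 2.075]
force: [0.9, 0.3, 0.9]
width: 0.0555
grip_force: 0.0
```

```bash
python3 -c "
from h import *
to(*W(0,-109),.13,np.pi/2+Y0)"
```

```text
shift mm [-364.8   17.5  126.5] yaw u 6.68 clock 0.93
```

>>> drive_tool(
  xyz=[
    [-50,2,10],
    [-105,5,20],
    [-160,7,40],
    [-215,10,60],
    [-270,13,80],
  ],
  yaw=[1.3,2.7,4,5.4,6.7],
)

```text
clock: 1.55
tcp_pos: [0.5137, 0.0155, 0.1758]
orientation: [3.141, -0.0, 1.489]
force: [0.2, 1.2, -0.1]
width: 0.0553
grip_force: 0.0
```

```bash
python3 -c "
from h import *
to(*W(0,-109),.13,np.pi/2+Y0)"
```

```text
shift mm [-76.9  55.3  45.8] yaw u -0.03 clock 1.55
```

>>> drive_tool(
  xyz=[
    [-25,18,15],
    [-50,36,30],
    [-77,55,46],
    [-77,55,46],
    [-77,55,46],
  ],
  yaw=[0,0,0,0,0],
)

```text
clock: 2.17
tcp_pos: [0.5614, -0.0635, 0.1303]
orientation: [-3.141, -0.0, 1.493]
force: [-0.2, 0.4, -0.1]
width: 0.0557
grip_force: 0.0
```

```bash
python3 - <<'E'
from h import *
s=state();p=s['tcp_pos'];print(p,s['orientation'][2])
for n in('side','top'):
    g=get_image(n);T=np.array(g['world_from_camera']);K=np.array(g['intrinsics']);z=g['range_z']
    v,u=np.mgrid[:400,:640];c=np.stack([(u-K[0,2])/K[0,0]*z,(v-K[1,2])/K[1,1]*z,z],-1)@T[:3,:3].T+T[:3,3]
    m=(z>0)&(abs(c[...,0]-p[0])<.09)&(abs(c[...,1]-p[1])<.05)&(c[...,2]>.06)&(c[...,2]<.22)
    q=c[m]; print(n,m.sum(),'z pct',np.percentile(q[:,2],[0,.5,2,5,20]).round(4))
    lo=q[q[:,2]<np.percentile(q[:,2],0.5)+.02];print('low x',lo[:,0].min(),lo[:,0].max(),'y',lo[:,1].min(),lo[:,1].max())
    if n=='side':
        vv,uu=np.nonzero(m);a=g['frame'][max(0,vv.min()-10):vv.max()+20,max(0,uu.min()-20):uu.max()+20]
        cv2.imwrite('pics/t.png',cv2.resize(a,None,fx=4,fy=4)[:,:,::-1]);print(vv.min(),uu.min(),a.shape)
to(*W(0,-109),.04,np.pi/2+Y0)
E
```

```text
[ 0.56137616 -0.06347174  0.13030502] 1.493048254426448
side 1951 z pct [0.1078 0.1106 0.1164 0.1233 0.1569]
low x 0.5190386281332371 0.6018750781513713 y -0.07854773120535463 -0.053845325705349945
144 316 (88, 104, 3)
top 200 z pct [0.1267 0.1307 0.1534 0.1584 0.1698]
low x 0.5196643721699313 0.5317429787399242 y -0.05109425857882584 -0.04775381380406098
shift mm [-2.5  1.1 90.8] yaw u 0.03 clock 2.27
```

View pics/t.png

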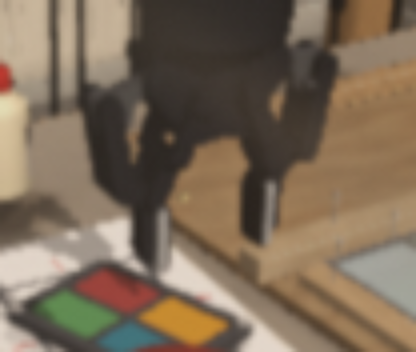

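The crop shows the open fingers beside the panel with both tips free. The range image puts the tips about 22 mm below the TCP, with 83 mm over the backs.

>>> drive_tool(
  xyz=[
    [-2,1,40],
    [-2,1,75],
    [-2,1,90],
    [-2,1,94],
    [-2,1,94],
  ],
  yaw=[0,0,0,0,0],
)

```text
clock: 2.9
tcp_pos: [0.5632, -0.0658, 0.0373]
orientation: [3.14, 0.0, 1.494]
force: [-0.1, 0.6, -0.3]
width: 0.0557
grip_force: 0.0
```

```bash
python3 - <<'E'
from h import *
s=state();p=s['tcp_pos']
g=get_image('side');T=np.array(g['world_from_camera']);K=np.array(g['intrinsics']);z=g['range_z']
v,u=np.mgrid[:400,:640];c=np.stack([(u-K[0,2])/K[0,0]*z,(v-K[1,2])/K[1,1]*z,z],-1)@T[:3,:3].T+T[:3,3]
print(p)
to(*W(0,-71),.036,np.pi/2+Y0);rep()
E
```

```text
[ 0.56316757 -0.06583333  0.03728139]
shift mm [38.2 -0.8  1.5] yaw u 0.02 clock 2.95
panel in outline mm [ 5.6 -8.9] rel yaw 0.3708 size [0.0628 0.0895]
```

>>> drive_tool(
  xyz=[
    [5,0,1],
    [9,0,1],
    [13,0,1],
    [17,0,1],
    [20,0,1],
  ],
  yaw=[0,0,0,0,0],
)

```text
clock: 3.62
tcp_pos: [0.5641, -0.0456, 0.0353]
orientation: [-3.142, -0.0, 1.493]
force: [-0.1, -0.2, 0.6]
width: 0.0551
grip_force: 0.0
```

>>> drive_tool(
  xyz=[
    [4,0,0],
    [7,0,0],
    [10,0,0],
    [13,0,0],
    [15,0,0],
  ],
  yaw=[0,0,0,0,0],
)

```text
clock: 4.25
tcp_pos: [0.5653, -0.0309, 0.0353]
orientation: [3.141, 0.0, 1.493]
force: [0.4, -1.3, 0.2]
width: 0.0553
grip_force: 1.0
```

>>> drive_tool(
  xyz=[
    [-5,0,0],
    [-20,0,0],
    [-45,0,-15],
    [-70,0,-50],
    [-85,0,-90],
  ],
  yaw=[0,0,0,0,0],
)

```text
clock: 4.88
tcp_pos: [0.5578, -0.1178, 0.1257]
orientation: [-3.14, -0.0, 1.492]
force: [0.5, -0.4, 0.6]
width: 0.0556
grip_force: 0.0
```

```bash
python3 - <<'E'
from h import *
g=rep();im,_,_=grid(g,.008,*C,.13,.1);cv2.imwrite('pics/r2.png',im[:,:,::-1])
E
```

```text
panel in outline mm [ 1.1 -8.2] rel yaw 0.3953 size [0.0721 0.102 ]
```

View pics/r2.png

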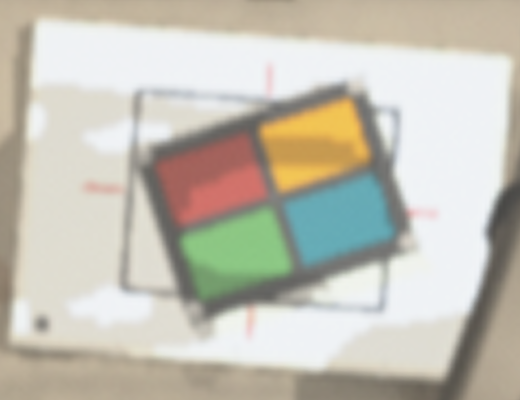

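r2: the corner fell between the fingers, so the panel moved +8 mm in y but turned slightly counter-clockwise. Next I'll turn it clockwise with the long-side corners, jaw at 0.9.

```bash
python3 -c "
from h import *
print(W(85,0));to(*W(85,0),.126,np.pi+Y0)"
```

```text
[0.65583288 0.03626656]
shift mm [163.4  82.5   5.6] yaw u -18.0 clock 4.92
```

>>> drive_tool(
  xyz=[
    [30,15,0],
    [60,30,0],
    [90,45,0],
    [120,60,0],
    [150,75,0],
  ],
  yaw=[-2,-4,-6,-8,-10],
  jaw=0.9,
)

```text
clock: 5.55
tcp_pos: [0.6455, 0.028, 0.1251]
orientation: [-3.141, -0.0, 2.371]
force: [0.7, 0.4, 0.3]
width: 0.077
grip_force: 0.0
```

```bash
python3 -c "
from h import *
to(*W(85,0),.11,np.pi+Y0)"
```

```text
shift mm [-1.7 13.2 15.1] yaw u -7.92 clock 5.55
```

>>> drive_tool(
  xyz=[
    [-1,6,4],
    [-1,13,8],
    [-1,13,12],
    [-1,13,15],
    [-1,13,15],
  ],
  yaw=[-2,-4,-6,-8,-8],
)

```text
clock: 6.18
tcp_pos: [0.6546, 0.0358, 0.1098]
orientation: [3.142, -0.001, 3.062]
force: [-0.7, 0.0, -0.6]
width: 0.0764
grip_force: 0.0
```

```bash
cat >> h.py <<'E'
def tips(lo=.055,hi=.16):
    s=state();p=s['tcp_pos']
    g=get_image('side');T=np.array(g['world_from_camera']);K=np.array(g['intrinsics']);z=g['range_z']
    v,u=np.mgrid[:400,:640];c=np.stack([(u-K[0,2])/K[0,0]*z,(v-K[1,2])/K[1,1]*z,z],-1)@T[:3,:3].T+T[:3,3]
    m=(z>0)&(abs(c[...,0]-p[0])<.07)&(abs(c[...,1]-p[1])<.08)&(c[...,2]>lo)&(c[...,2]<hi)
    q=c[m];print('tcp',p.round(4),'n',m.sum(),'tip z',np.sort(q[:,2])[[0,3,10,30]].round(4));l=q[q[:,2]<q[:,2].min()+.015]
    print('x',l[:,0].min().round(4),l[:,0].max().round(4),'y',l[:,1].min().round(4),l[:,1].max().round(4))
E
python3 -c "
from h import *
tips();to(*W(83,0),.031,np.pi+Y0);rep()"
```

```text
tcp [0.6546 0.0358 0.1098] n 531 tip z [0.0932 0.0951 0.0957 0.1002]
x 0.6403 0.6679 y -0.0181 0.077
shift mm [ 1.   0.5 79. ] yaw u -0.03 clock 6.22
panel in outline mm [ 80.5 108.7] rel yaw 0.0793 size [0. 0.]
```

>>> drive_tool(
  xyz=[
    [0,0,35],
    [0,0,65],
    [0,0,77],
    [0,0,80],
    [0,0,80],
  ],
  yaw=[0,0,0,0,0],
)

```text
clock: 6.9
tcp_pos: [0.6555, 0.0365, 0.0313]
orientation: [3.141, 0.002, 3.063]
force: [0.6, -0.5, -0.4]
width: 0.0767
grip_force: 0.0
```

>>> drive_tool(
  xyz=[
    [4,0,0],
    [8,0,0],
    [12,0,0],
    [16,0,0],
    [20,0,0],
  ],
  yaw=[0,0,0,0,0],
)

```text
clock: 7.52
tcp_pos: [0.6352, 0.038, 0.0307]
orientation: [-3.142, 0.001, 3.064]
force: [2.8, -1.7, 1.3]
width: 0.0766
grip_force: 1.0
```

>>> drive_tool(
  xyz=[
    [2,0,0],
    [-8,0,0],
    [-16,0,-25],
    [-20,0,-65],
    [-20,0,-95],
  ],
  yaw=[0,0,0,0,0],
)

```text
clock: 8.15
tcp_pos: [0.6555, 0.0367, 0.1265]
orientation: [3.141, 0.0, 3.064]
force: [0.5, -0.7, 0.2]
width: 0.0768
grip_force: 0.0
```

```bash
python3 -c "
from h import *
rep();to(*W(-85,0),.13,np.pi+Y0)"
```

```text
panel in outline mm [ 80.5 108.7] rel yaw 0.0793 size [0. 0.]
shift mm [171.4  -0.2   0.9] yaw u 0.02 clock 8.2
```

>>> drive_tool(
  xyz=[
    [35,0,0],
    [70,0,0],
    [105,0,0],
    [140,0,0],
    [171,0,0],
  ],
  yaw=[0,0,0,0,0],
)

```text
clock: 8.82
tcp_pos: [0.4831, 0.0501, 0.1249]
orientation: [3.141, -0.001, 3.064]
force: [0.3, -0.7, 0.1]
width: 0.0769
grip_force: 0.0
```

```bash
python3 -c "
from h import *
rep();to(*W(-80,0),.03,np.pi+Y0)"
```

```text
panel in outline mm [ 29.9 -24.2] rel yaw -0.199 size [0.0282 0.0514]
shift mm [-12.4  -0.3  94.5] yaw u 0.02 clock 8.88
```

>>> drive_tool(
  xyz=[
    [-9,3,40],
    [-9,3,75],
    [-9,3,90],
    [-9,3,94],
    [-9,3,94],
  ],
  yaw=[0,0,0,0,0],
)

```text
clock: 9.5
tcp_pos: [0.4942, 0.0521, 0.0318]
orientation: [3.141, 0.001, 3.064]
force: [0.7, -0.8, 0.2]
width: 0.0767
grip_force: 0.0
```

>>> drive_tool(
  xyz=[
    [-5,0,0],
    [-9,0,0],
    [-13,0,0],
    [-18,0,0],
    [-22,0,0],
  ],
  yaw=[0,0,0,0,0],
)

```text
clock: 10.12
tcp_pos: [0.5153, 0.0506, 0.0312]
orientation: [3.141, -0.001, 3.064]
force: [-0.9, 2.1, 0.6]
width: 0.0768
grip_force: 1.0
```

>>> drive_tool(
  xyz=[
    [-2,0,0],
    [9,0,0],
    [13,0,-25],
    [10,0,-65],
    [0,0,-95],
  ],
  yaw=[0,0,0,0,0],
)

```text
clock: 10.75
tcp_pos: [0.515, 0.0504, 0.1278]
orientation: [-3.142, 0.001, 3.064]
force: [0.5, 0.2, -0.2]
width: 0.077
grip_force: 0.0
```

>>> drive_tool(
  xyz=[
    [0,-40,0],
    [0,-80,0],
    [0,-120,0],
    [0,-160,0],
    [0,-160,0],
  ],
  yaw=[0,0,0,0,0],
)

```text
clock: 11.38
tcp_pos: [0.5079, -0.1117, 0.1319]
orientation: [-3.139, 0.016, 3.062]
force: [2.7, 10.6, 28.7]
width: 0.0765
grip_force: 16.0
```

```bash
python3 -c "
from h import *
rep();to(*W(85,0),.11,np.pi+Y0)"
```

```text
panel in outline mm [-3.7 -7.4] rel yaw 0.2889 size [0.072  0.1027]
shift mm [-136.3  158.1   21.5] yaw u 0.0 clock 11.43
```

I moved the wrong way along tool y and a finger is resting on the jar lid. I'll lift straight up and check the jar.

>>> drive_tool(
  xyz=[
    [0,0,-10],
    [0,0,-25],
    [0,0,-50],
    [0,0,-80],
    [0,0,-110],
  ],
  yaw=[0,0,0,0,0],
)

```text
clock: 12.05
tcp_pos: [0.5026, -0.1091, 0.2373]
orientation: [3.142, -0.001, 3.064]
force: [0.6, -0.3, 0.4]
width: 0.0768
grip_force: 0.0
```

>>> drive_tool(
  xyz=[
    [0,40,0],
    [0,85,0],
    [0,130,0],
    [0,180,0],
    [0,240,0],
  ],
  yaw=[0,0,0,0,0],
)

```text
clock: 12.68
tcp_pos: [0.5215, 0.1312, 0.2365]
orientation: [-3.141, 0.0, 3.063]
force: [1.0, 0.2, -1.0]
width: 0.0768
grip_force: 0.0
```

```bash
python3 - <<'E'
from h import *
g=rep();a=cv2.imread('pics/top0.png')[:,:,::-1]
def lid(f):
    h=cv2.cvtColor(np.ascontiguousarray(f[195:260,370:450]),cv2.COLOR_RGB2HSV);m=((h[...,0]<8)|(h[...,0]>172))&(h[...,1]>130)
    p=np.argwhere(m);return p.mean(0)+[195,370],m.sum()
print(lid(a),lid(g['frame']))
cv2.imwrite('pics/j.png',cv2.resize(np.hstack([a[130:260,360:460],g['frame'][130:260,360:460]]),None,fx=4,fy=4,interpolation=2)[:,:,::-1])
E
```

```text
panel in outline mm [-3.7 -7.2] rel yaw 0.2904 size [0.0721 0.1031]
(array([223.86728395, 414.79835391]), np.int64(972)) (array([223.81584362, 415.03497942]), np.int64(972))
```

View pics/j.png

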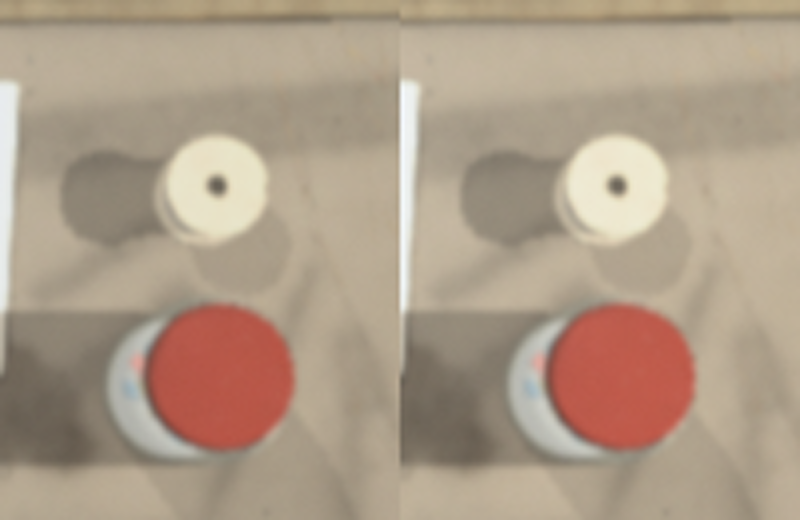

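Jar and spool look the same before and after (lid at (415,224) in both), so nothing moved. The panel is at (-3.7,-7.3) mm, 0.29 rad. Next is a push on the bottom-left corner.

```bash
python3 -c "
from h import *
to(*W(-86,8),.13,np.pi+Y0)
to(*W(-86,8),.035,np.pi+Y0)"
```

```text
shift mm [ 29.  -82.7 106.5] yaw u 0.06 clock 12.72
shift mm [ 29.  -82.7 201.5] yaw u 0.06 clock 12.72
```

>>> drive_tool(
  xyz=[
    [10,-28,30],
    [20,-56,70],
    [29,-83,106],
    [29,-83,155],
    [29,-83,185],
  ],
  yaw=[0,0,0,0,0],
  jaw=0.65,
)

```text
clock: 13.35
tcp_pos: [0.4851, 0.049, 0.0496]
orientation: [-3.141, -0.002, 3.063]
force: [0.6, -0.7, -0.3]
width: 0.0559
grip_force: 0.0
```

>>> drive_tool(
  xyz=[
    [0,0,10],
    [0,0,15],
    [0,0,16],
    [0,0,16],
    [-6,0,16],
  ],
  yaw=[0,0,0,0,0],
)

```text
clock: 13.98
tcp_pos: [0.4927, 0.0493, 0.036]
orientation: [3.141, 0.001, 3.064]
force: [-0.5, -0.7, 0.8]
width: 0.0554
grip_force: 0.0
```

>>> drive_tool(
  xyz=[
    [-5,0,0],
    [-9,0,0],
    [-13,0,0],
    [-18,0,0],
    [-22,0,0],
  ],
  yaw=[0,0,0,0,0],
)

```text
clock: 14.6
tcp_pos: [0.5147, 0.0475, 0.0352]
orientation: [3.141, 0.0, 3.064]
force: [-1.7, 1.6, -0.5]
width: 0.0555
grip_force: 0.7
```

```bash
python3 -c "
from h import *
to(*W(-57,8),.035,np.pi+Y0)
to(*W(-80,8),.035,np.pi+Y0)"
```

```text
shift mm [0.4 8.  0.2] yaw u 0.02 clock 14.6
shift mm [23.4  8.   0.2] yaw u 0.02 clock 14.6
```

>>> drive_tool(
  xyz=[
    [8,0,0],
    [22,0,-10],
    [22,0,-50],
    [22,0,-95],
    [22,0,-110],
  ],
  yaw=[0,0,0,0,0],
)

```text
clock: 15.22
tcp_pos: [0.4926, 0.0492, 0.1486]
orientation: [3.141, 0.005, 3.064]
force: [1.2, -0.1, 0.1]
width: 0.0556
grip_force: 0.0
```

>>> drive_tool(
  xyz=[
    [0,40,0],
    [0,80,0],
    [0,105,0],
    [0,110,0],
    [0,110,0],
  ],
  yaw=[0,0,0,0,0],
)

```text
clock: 15.85
tcp_pos: [0.5003, 0.1586, 0.1456]
orientation: [-3.141, 0.0, 3.065]
force: [-0.2, -0.4, -0.1]
width: 0.0555
grip_force: 0.0
```

```bash
python3 -c "
from h import *
rep();to(*W(85,0),.14,np.pi+Y0);to(*W(0,-105),.14,np.pi/2+Y0)"
```

```text
panel in outline mm [  8.2 -13.1] rel yaw 0.1417 size [0.0719 0.1028]
shift mm [-164.3 -109.5    5.5] yaw u 0.02 clock 15.9
shift mm [ -79.2 -214.3    5.5] yaw u 18.02 clock 15.9
```

>>> drive_tool(
  xyz=[
    [-20,-40,0],
    [-40,-80,0],
    [-60,-120,0],
    [-75,-160,0],
    [-81,-190,0],
  ],
  yaw=[2,4,6,8,10],
)

```text
clock: 16.52
tcp_pos: [0.5669, -0.0399, 0.1453]
orientation: [3.142, 0.0, 2.183]
force: [-0.4, 0.1, -0.0]
width: 0.0558
grip_force: 0.0
```

>>> drive_tool(
  xyz=[
    [0,0,0],
    [0,0,0],
    [0,0,0],
    [0,0,0],
    [0,0,0],
  ],
  yaw=[2,4,6,8,8],
)

```text
clock: 17.15
tcp_pos: [0.5665, -0.0379, 0.1453]
orientation: [-3.141, 0.0, 1.493]
force: [0.5, -0.6, 0.1]
width: 0.0552
grip_force: 0.0
```

```bash
python3 -c "
from h import *
rep();to(*W(5,-106),.036,np.pi/2+Y0)"
```

```text
panel in outline mm [  7.2 -12.4] rel yaw 0.0968 size [0.0684 0.1033]
shift mm [-25.2   3.  109.3] yaw u 0.05 clock 17.2
```

>>> drive_tool(
  xyz=[
    [-12,1,10],
    [-25,3,25],
    [-25,3,65],
    [-25,3,98],
    [-25,3,109],
  ],
  yaw=[0,0,0,0,0],
)

```text
clock: 17.82
tcp_pos: [0.5663, -0.0625, 0.0334]
orientation: [-3.137, -0.001, 1.493]
force: [-0.1, 0.4, 1.3]
width: 0.0557
grip_force: 0.0
```

>>> drive_tool(
  xyz=[
    [0,0,0],
    [4,0,0],
    [9,0,0],
    [14,0,0],
    [18,0,0],
  ],
  yaw=[0,0,0,0,0],
)

```text
clock: 18.45
tcp_pos: [0.5695, -0.044, 0.0369]
orientation: [3.141, 0.001, 1.494]
force: [-1.2, -4.2, 2.9]
width: 0.0559
grip_force: 1.8
```

```bash
python3 -c "
from h import *
to(*W(5,-72),.036,np.pi/2+Y0)"
```

```text
shift mm [14.9 -0.2  0.9] yaw u 0.03 clock 18.45
```

>>> drive_tool(
  xyz=[
    [4,0,0],
    [8,0,0],
    [12,0,0],
    [15,0,0],
    [15,0,0],
  ],
  yaw=[0,0,0,0,0],
)

```text
clock: 19.08
tcp_pos: [0.5706, -0.0286, 0.0362]
orientation: [3.142, -0.0, 1.493]
force: [-0.9, -1.5, 0.4]
width: 0.0553
grip_force: 0.4
```

```bash
python3 -c "
from h import *
to(*W(5,-72),.036,np.pi/2+Y0)
rep()"
```

```text
shift mm [-0.5 -0.1  0.2] yaw u 0.02 clock 19.07
panel in outline mm [25.7  5.2] rel yaw -0.2615 size [0.0403 0.1021]
```

>>> drive_tool(
  xyz=[
    [-6,0,0],
    [-20,0,-10],
    [-40,0,-50],
    [-60,0,-90],
    [-75,0,-100],
  ],
  yaw=[0,0,0,0,0],
)

```text
clock: 19.75
tcp_pos: [0.566, -0.106, 0.1397]
orientation: [3.136, 0.001, 1.492]
force: [-0.5, -0.1, -0.2]
width: 0.055
grip_force: 0.0
```

```bash
python3 -c "
from h import *
rep();to(*W(88,0),.135,np.pi+Y0)"
```

```text
panel in outline mm [15.2  1.3] rel yaw 0.001 size [0.0719 0.102 ]
shift mm [150.3  81.4   4.4] yaw u -18.0 clock 19.8
```

>>> drive_tool(
  xyz=[
    [30,15,0],
    [60,30,0],
    [90,50,0],
    [120,65,0],
    [148,79,0],
  ],
  yaw=[-2,-4,-6,-8,-10],
  jaw=0.9,
)

```text
clock: 20.42
tcp_pos: [0.6547, 0.0385, 0.1347]
orientation: [-3.14, -0.002, 2.372]
force: [-0.0, 0.3, 0.5]
width: 0.0765
grip_force: 0.0
```

>>> drive_tool(
  xyz=[
    [0,0,0],
    [0,0,0],
    [0,0,0],
    [0,0,0],
    [0,0,0],
  ],
  yaw=[-2,-4,-6,-8,-8],
)

```text
clock: 21.05
tcp_pos: [0.6543, 0.0375, 0.1349]
orientation: [3.141, -0.002, 3.062]
force: [-0.2, 0.5, -0.4]
width: 0.0765
grip_force: 0.0
```

```bash
python3 -c "
from h import *
to(*W(86,0),.031,np.pi+Y0)"
```

```text
shift mm [ -2.6  -1.1 103.9] yaw u 0.0 clock 21.05
```

>>> drive_tool(
  xyz=[
    [-3,-1,40],
    [-3,-1,75],
    [-3,-1,97],
    [-3,-1,104],
    [-3,-1,104],
  ],
  yaw=[0,0,0,0,0],
)

```text
clock: 21.68
tcp_pos: [0.6578, 0.0363, 0.0321]
orientation: [3.141, -0.001, 3.062]
force: [-0.3, 0.6, 0.1]
width: 0.0768
grip_force: 0.0
```

>>> drive_tool(
  xyz=[
    [4,0,0],
    [8,0,0],
    [11,0,0],
    [14,0,0],
    [17,0,0],
  ],
  yaw=[0,0,0,0,0],
)

```text
clock: 22.3
tcp_pos: [0.6409, 0.0377, 0.0325]
orientation: [3.142, 0.001, 3.064]
force: [0.7, -1.3, 0.5]
width: 0.0769
grip_force: 0.9
```

>>> drive_tool(
  xyz=[
    [3,0,0],
    [6,0,0],
    [8,0,0],
    [10,0,0],
    [10,0,0],
  ],
  yaw=[0,0,0,0,0],
)

```text
clock: 22.92
tcp_pos: [0.6309, 0.0384, 0.0324]
orientation: [3.141, 0.0, 3.064]
force: [1.7, -0.0, 1.1]
width: 0.0767
grip_force: 0.9
```

```bash
python3 -c "
from h import *
to(*W(58.5,0),.031,np.pi+Y0)"
```

```text
shift mm [ 1.5 -0.2  1.4] yaw u 0.02 clock 22.93
```

>>> drive_tool(
  xyz=[
    [-8,0,0],
    [-20,0,-10],
    [-22,5,-50],
    [-22,50,-95],
    [-22,100,-105],
  ],
  yaw=[0,0,0,0,0],
)

```text
clock: 23.55
tcp_pos: [0.6624, 0.1368, 0.1409]
orientation: [3.141, 0.005, 3.062]
force: [0.8, -0.3, -0.2]
width: 0.0767
grip_force: 0.0
```

>>> drive_tool(
  xyz=[
    [0,20,-20],
    [0,25,-30],
    [0,30,-30],
    [0,30,-30],
    [0,30,-30],
  ],
  yaw=[2,4,6,8,10],
)

```text
clock: 24.18
tcp_pos: [0.6627, 0.1665, 0.1668]
orientation: [-3.14, -0.001, 2.186]
force: [-0.7, 0.5, -0.7]
width: 0.0771
grip_force: 0.0
```

```bash
python3 -c "
from h import *
rep();rep();to(*W(0,105),.135,np.pi/2+Y0)"
```

```text
panel in outline mm [4.6 1.6] rel yaw 0.0169 size [0.0716 0.1025]
panel in outline mm [4.6 1.6] rel yaw 0.0149 size [0.0717 0.1024]
shift mm [ 33.2 -78.7  31.8] yaw u 8.01 clock 24.27
```

>>> drive_tool(
  xyz=[
    [10,-15,0],
    [20,-40,0],
    [30,-60,10],
    [36,-75,20],
    [36,-75,30],
  ],
  yaw=[2,4,6,8,8],
  jaw=0.65,
)

```text
clock: 24.9
tcp_pos: [0.5804, 0.1519, 0.1371]
orientation: [-3.141, 0.0, 1.498]
force: [-0.4, 0.2, 0.4]
width: 0.0553
grip_force: 0.0
```

```bash
python3 -c "
from h import *
rep();to(*W(4,92),.036,np.pi/2+Y0)"
```

```text
panel in outline mm [4.9 1.9] rel yaw 0.0025 size [0.0717 0.1028]
shift mm [-17.4   3.1  99.7] yaw u 0.09 clock 24.95
```

```bash
cat >> h.py <<'E'
def panel2(g):
    """gradient peaks of chroma (glass/lead) on four sides of the glass field -> centre, yaw"""
    c,yaw,L,_,_=panel(g); z=.019
    im,_,_=grid(g,z,*c,.09,.09); f=im.astype(np.float32); ch=f.max(2)-f.min(2)
    for _ in range(2):
        ux=np.array([np.cos(yaw),np.sin(yaw)]);uy=np.array([-ux[1],ux[0]]);ln={}
        c00=c if _==0 else cn
        for k,n,t,h,l in(('+x',ux,uy,36,51),('-x',-ux,uy,36,51),('+y',uy,ux,51,36),('-y',-uy,ux,51,36)):
            P=[]
            for s in list(range(-l+8,-6))+list(range(7,l-7)):
                o=np.arange(-6,6.01,.25);w=c00+(n*(h+o[:,None])+t*s)/1000
                q=np.float32(np.c_[(c[1]+.09-w[:,1])/.0005,(c[0]+.09-w[:,0])/.0005])
                v=cv2.remap(ch,q[None,:,0],q[None,:,1],cv2.INTER_LINEAR)[0]
                d=np.clip(-np.gradient(cv2.GaussianBlur(v[None],(9,1),0)[0]),0,None);i=int(d.argmax())
                a=slice(max(0,i-6),i+7)
                P.append([s,h+(d[a]@o[a])/d[a].sum()])
            P=np.array(P);p=np.polyfit(P[:,0],P[:,1],1)
            for _i in range(3):
                r=P[:,1]-np.polyval(p,P[:,0]);k_=abs(r)<max(.4,2*np.median(abs(r)));p=np.polyfit(P[k_,0],P[k_,1],1)
            ln[k]=p
        cn=c00+(ux*(ln['+x'][1]-ln['-x'][1])/2+uy*(ln['+y'][1]-ln['-y'][1])/2)/1000
        dy=np.array([-ln['+x'][0],ln['-x'][0],ln['+y'][0],-ln['-y'][0]])
        yaw=yaw+(dy[:2].sum()*51+dy[2:].sum()*36)/(2*87)
    d=(cn-C)*1e3
    print('P2 mm',np.round([d@ex,d@ey],2),'rel yaw',round(float(yaw-Y0),4),'sides dyaw',dy.round(4),'size',round(ln['+x'][1]+ln['-x'][1],2),round(ln['+y'][1]+ln['-y'][1],2))
E
python3 -c "
from h import *
g=rep();panel2(g);panel2(get_image('top'))"
```

```text
panel in outline mm [4.7 1.7] rel yaw 0.0127 size [0.0717 0.1027]
P2 mm [3.39 2.57] rel yaw 0.0037 sides dyaw [ 0.0002  0.002  -0.0054  0.0036] size 73.0 102.57
P2 mm [3.42 2.61] rel yaw 0.0052 sides dyaw [-0.001   0.0015  0.0048  0.0013] size 72.85 102.78
```

>>> drive_tool(
  xyz=[
    [-9,1,30],
    [-17,3,65],
    [-17,3,90],
    [-17,3,99],
    [-17,3,99],
  ],
  yaw=[0.1,0.1,0.1,0.1,0.1],
)

```text
clock: 25.68
tcp_pos: [0.5831, 0.135, 0.0383]
orientation: [-3.142, -0.0, 1.486]
force: [0.4, 0.2, 0.4]
width: 0.0557
grip_force: 0.0
```

>>> drive_tool(
  xyz=[
    [-6,0,0],
    [-12,0,0],
    [-15,0,0],
    [-18,0,0],
    [-20,0,0],
  ],
  yaw=[0,0,0,0,0],
)

```text
clock: 26.3
tcp_pos: [0.581, 0.1147, 0.0384]
orientation: [3.141, -0.0, 1.484]
force: [0.6, 0.1, -0.7]
width: 0.0555
grip_force: 0.0
```

```bash
python3 -c "
from h import *
to(*W(4,70),.036,np.pi/2+Y0);panel2(get_image('top'))"
```

```text
shift mm [-2.2 -0.1  2.4] yaw u -0.08 clock 26.3h.py:86: RuntimeWarning: invalid value encountered in scalar divide
  P.append([s,h+(d[a]@o[a])/d[a].sum()])
Traceback (most recent call last):
  File "h.py", line 89, in panel2
    r=P[:,1]-np.polyval(p,P[:,0]);k_=abs(r)<max(.4,2*np.median(abs(r)));p=np.polyfit(P[k_,0],P[k_,1],1)
                                                                          ~~~~~~~~~~^^^^^^^^^^^^^^^^^^^
TypeError: expected non-empty vector for x
```

>>> drive_tool(
  xyz=[
    [-1,0,1],
    [-2,0,1],
    [-2,0,1],
    [-2,0,1],
    [-2,0,1],
  ],
  yaw=[-0.1,-0.1,-0.1,-0.1,-0.1],
)

```text
clock: 26.98
tcp_pos: [0.5807, 0.113, 0.0372]
orientation: [-3.141, -0.0, 1.493]
force: [0.1, 1.1, -0.6]
width: 0.0558
grip_force: 0.8
```

```bash
python3 -c "
from h import *
to(*W(4,70),.036,np.pi/2+Y0)"
```

```text
shift mm [-0.5 -0.   1.2] yaw u 0.02 clock 26.98
```

>>> drive_tool(
  xyz=[
    [8,0,0],
    [25,0,-5],
    [45,0,-50],
    [75,0,-95],
    [90,0,-105],
  ],
  yaw=[0,0,0,0,0],
)

```text
clock: 27.6
tcp_pos: [0.5892, 0.2055, 0.1464]
orientation: [3.135, -0.002, 1.495]
force: [0.2, 0.3, -0.5]
width: 0.0557
grip_force: 0.0
```

```bash
python3 -c "
from h import *
g=rep();panel2(g);panel2(get_image('top'));to(*W(4,90),.037,np.pi/2+Y0)"
```

```text
panel in outline mm [4.6 1.2] rel yaw 0.0104 size [0.0715 0.1021]
P2 mm [3.26 2.  ] rel yaw 0.0045 sides dyaw [ 0.0002  0.0024 -0.0085  0.0036] size 72.69 102.1
P2 mm [3.25 1.9 ] rel yaw 0.0049 sides dyaw [ 0.0016  0.0026 -0.0076  0.0049] size 72.78 102.02
shift mm [-72.8  -0.3 106.7] yaw u 0.05 clock 27.7
```

>>> drive_tool(
  xyz=[
    [-30,0,20],
    [-60,0,60],
    [-74,0,95],
    [-75,0,106],
    [-75,0,106],
  ],
  yaw=[0.1,0.1,0.1,0.1,0.1],
)

```text
clock: 28.32
tcp_pos: [0.5814, 0.1279, 0.0354]
orientation: [-3.139, 0.0, 1.484]
force: [1.0, 0.3, 0.9]
width: 0.0555
grip_force: 0.0
```

>>> drive_tool(
  xyz=[
    [-6,0,0],
    [-12,0,0],
    [-16,0,0],
    [-18,0,0],
    [-19,0,0],
  ],
  yaw=[0,0,0,0,0],
)

```text
clock: 28.95
tcp_pos: [0.5809, 0.1095, 0.0371]
orientation: [3.14, -0.001, 1.484]
force: [1.1, 5.6, 5.0]
width: 0.056
grip_force: 2.7
```

```bash
python3 -c "
from h import *
to(*W(4,68.5),.036,np.pi/2+Y0)"
```

```text
shift mm [ 1.4 -0.5  1.1] yaw u -0.08 clock 28.95
```

>>> drive_tool(
  xyz=[
    [8,0,0],
    [25,0,-5],
    [45,0,-50],
    [75,0,-95],
    [90,0,-105],
  ],
  yaw=[-0.1,-0.1,-0.1,-0.1,-0.1],
)

```text
clock: 29.58
tcp_pos: [0.5893, 0.2013, 0.1449]
orientation: [3.136, -0.002, 1.495]
force: [-0.0, -0.4, 0.3]
width: 0.0556
grip_force: 0.0
```

```bash
python3 -c "
from h import *
g=rep();panel2(g);g=get_image('top');panel2(g);to(*W(80,0),.13,np.pi+Y0)
im,_,_=grid(g,.008,*C,.08,.07,.00025);cv2.imwrite('pics/r3.png',im[:,:,::-1])"
```

```text
panel in outline mm [ 4.4 -2.4] rel yaw -0.0067 size [0.0716 0.1027]
P2 mm [ 2.83 -1.62] rel yaw -0.0041 sides dyaw [-0.0016  0.001   0.0092 -0.0052] size 72.97 102.77
P2 mm [ 2.84 -1.6 ] rel yaw -0.0031 sides dyaw [-0.001  -0.0001  0.0063 -0.0138] size 72.66 102.64
shift mm [-159.    74.8   12.4] yaw u -17.95 clock 29.68
```

View pics/r3.png

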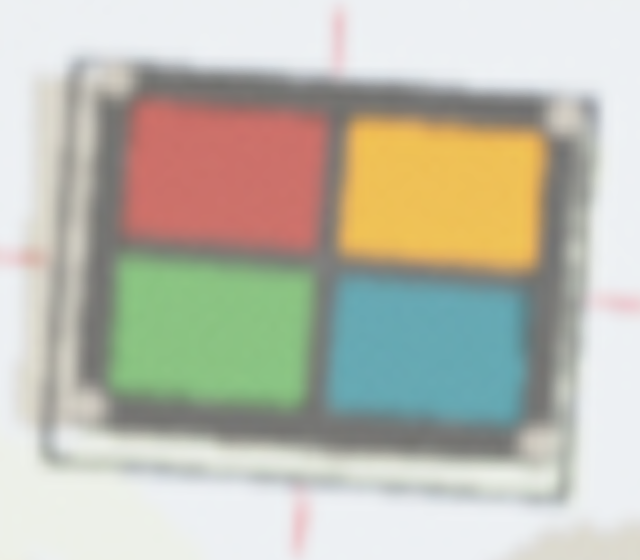

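r3 (4 px/mm): the outline runs from (78,63) to (562,500). Allowing for parallax, the glass field is about 3 mm high and 1.7 mm to the right, which agrees with P2. Next, a top push to TCP a = 56.6.

>>> drive_tool(
  xyz=[
    [-15,25,0],
    [-50,50,0],
    [-90,75,0],
    [-130,75,0],
    [-158,75,0],
  ],
  yaw=[-2,-4,-6,-8,-10],
  jaw=0.9,
)

```text
clock: 30.3
tcp_pos: [0.6493, 0.0327, 0.1386]
orientation: [-3.138, -0.003, 2.37]
force: [-1.4, -0.2, -0.4]
width: 0.0768
grip_force: 0.0
```

>>> drive_tool(
  xyz=[
    [0,0,0],
    [0,0,0],
    [0,0,0],
    [0,0,0],
    [0,0,0],
  ],
  yaw=[-2,-4,-6,-8,-8],
)

```text
clock: 30.92
tcp_pos: [0.6495, 0.0347, 0.1392]
orientation: [-3.141, -0.004, 3.062]
force: [-0.4, -0.7, -0.4]
width: 0.0772
grip_force: 0.0
```

```bash
python3 -c "
from h import *
to(*W(76,0),.031,np.pi+Y0)"
```

```text
shift mm [  2.8   2.  108.2] yaw u -0.0 clock 30.93
```

>>> drive_tool(
  xyz=[
    [2,2,40],
    [3,2,80],
    [3,2,103],
    [3,2,108],
    [3,2,108],
  ],
  yaw=[0,0,0,0,0],
)

```text
clock: 31.55
tcp_pos: [0.6477, 0.0373, 0.0332]
orientation: [-3.142, -0.0, 3.062]
force: [0.3, 0.2, 0.3]
width: 0.0771
grip_force: 0.0
```

>>> drive_tool(
  xyz=[
    [5,0,0],
    [9,0,0],
    [12,0,0],
    [14,0,0],
    [16,0,0],
  ],
  yaw=[0,0,0,0,0],
)

```text
clock: 32.17
tcp_pos: [0.6317, 0.0388, 0.0334]
orientation: [3.142, 0.0, 3.064]
force: [0.1, -0.7, 0.1]
width: 0.0768
grip_force: 0.0
```

```bash
python3 -c "
from h import *
to(*W(56.6,0),.031,np.pi+Y0)"
```

```text
shift mm [ 4.2 -0.6  2.4] yaw u 0.02 clock 32.17
```

>>> drive_tool(
  xyz=[
    [1,0,2],
    [2,0,2],
    [3,0,2],
    [4,0,2],
    [4,0,2],
  ],
  yaw=[0,0,0,0,0],
)

```text
clock: 32.8
tcp_pos: [0.6279, 0.039, 0.0313]
orientation: [3.142, 0.0, 3.064]
force: [2.8, 0.2, -0.9]
width: 0.0769
grip_force: 0.9
```

```bash
python3 -c "
from h import *
to(*W(56.6,0),.031,np.pi+Y0)"
```

```text
shift mm [ 0.3 -0.5  0.3] yaw u 0.02 clock 32.8
```

>>> drive_tool(
  xyz=[
    [-8,0,0],
    [-20,0,-10],
    [-22,5,-50],
    [-22,50,-95],
    [-22,100,-105],
  ],
  yaw=[0,0,0,0,0],
)

```text
clock: 33.42
tcp_pos: [0.6594, 0.1373, 0.1402]
orientation: [3.141, 0.005, 3.062]
force: [0.7, 0.4, 0.1]
width: 0.0769
grip_force: 0.0
```

>>> drive_tool(
  xyz=[
    [10,40,-10],
    [30,60,-10],
    [50,65,-10],
    [65,65,-10],
    [65,65,-10],
  ],
  yaw=[2,4,6,8,10],
  jaw=0.65,
)

```text
clock: 34.05
tcp_pos: [0.5967, 0.2073, 0.1463]
orientation: [-3.14, -0.001, 2.187]
force: [-0.5, -0.6, -0.1]
width: 0.0558
grip_force: 0.0
```

```bash
python3 -c "
from h import *
g=get_image('top');panel2(g);panel2(get_image('top'));to(*W(0,-92),.135,np.pi/2+Y0)"
```

```text
P2 mm [ 0.22 -1.93] rel yaw 0.0105 sides dyaw [ 0.0007  0.0067  0.0008 -0.0068] size 72.81 102.71
P2 mm [ 0.31 -1.93] rel yaw 0.0078 sides dyaw [ 0.0017  0.0051  0.0018 -0.0038] size 72.83 102.68
shift mm [-188.5 -176.    11.3] yaw u 8.01 clock 34.15
```

>>> drive_tool(
  xyz=[
    [-40,-38,0],
    [-80,-76,0],
    [-120,-114,0],
    [-160,-150,0],
    [-187,-176,0],
  ],
  yaw=[1.6,3.2,4.8,6.4,8],
)

```text
clock: 34.78
tcp_pos: [0.5631, -0.0501, 0.1463]
orientation: [-3.141, 0.0, 1.491]
force: [0.6, 0.2, -0.3]
width: 0.0555
grip_force: 0.0
```

>>> drive_tool(
  xyz=[
    [0,0,10],
    [0,0,20],
    [0,0,30],
    [0,0,30],
    [0,0,30],
  ],
  yaw=[0,0,0,0,0],
)

```text
clock: 35.4
tcp_pos: [0.5635, -0.047, 0.1163]
orientation: [3.141, -0.0, 1.495]
force: [0.6, 0.1, 0.5]
width: 0.0555
grip_force: 0.0
```

```bash
python3 -c "
from h import *
to(*W(0,-92),.036,np.pi/2+Y0)"
```

```text
shift mm [-1.7  0.5 80.3] yaw u 0.04 clock 35.4
```

>>> drive_tool(
  xyz=[
    [-2,0,30],
    [-2,0,60],
    [-2,0,76],
    [-2,0,80],
    [-2,0,80],
  ],
  yaw=[0.04,0.04,0.04,0.04,0.04],
)

```text
clock: 36.02
tcp_pos: [0.5636, -0.0496, 0.0369]
orientation: [3.141, 0.0, 1.49]
force: [1.1, -0.2, -0.7]
width: 0.0556
grip_force: 0.0
```

>>> drive_tool(
  xyz=[
    [5,0,0],
    [9,0,0],
    [12,0,0],
    [14,0,0],
    [15,0,0],
  ],
  yaw=[0,0,0,0,0],
)

```text
clock: 36.65
tcp_pos: [0.5644, -0.0345, 0.0363]
orientation: [3.141, -0.0, 1.49]
force: [-0.0, 0.5, 0.5]
width: 0.0552
grip_force: 0.0
```

```bash
python3 -c "
from h import *
to(*W(0,-73.6),.036,np.pi/2+Y0)"
```

```text
shift mm [4.2 0.6 0.3] yaw u -0.02 clock 36.65
```

>>> drive_tool(
  xyz=[
    [1,0,0],
    [2,0,0],
    [3,0,0],
    [4,0,0],
    [4,0,0],
  ],
  yaw=[0,0,0,0,0],
)

```text
clock: 37.28
tcp_pos: [0.5646, -0.0308, 0.0363]
orientation: [3.142, 0.0, 1.49]
force: [-0.1, -1.7, -0.5]
width: 0.0554
grip_force: 1.0
```

>>> drive_tool(
  xyz=[
    [-8,0,0],
    [-20,0,-10],
    [-40,0,-50],
    [-60,0,-90],
    [-75,0,-105],
  ],
  yaw=[0,0,0,0,0],
)

```text
clock: 37.9
tcp_pos: [0.5595, -0.1073, 0.1444]
orientation: [3.137, 0.001, 1.489]
force: [0.2, 0.3, 0.3]
width: 0.0553
grip_force: 0.0
```

```bash
python3 -c "
from h import *
g=get_image('top');panel2(g);panel2(get_image('top'));to(*W(-78,0),.13,np.pi+Y0);to(*W(0,-90),.13,np.pi/2+Y0)"
```

```text
P2 mm [ 0.42 -0.93] rel yaw -0.0031 sides dyaw [ 0.0041  0.0119 -0.0051 -0.0223] size 72.86 102.23
P2 mm [ 0.4  -0.97] rel yaw -0.0027 sides dyaw [ 0.0136  0.008  -0.0113 -0.0209] size 72.83 102.38
shift mm [150.6 -78.7  13.1] yaw u -18.04 clock 38.0
shift mm [60.9 -0.3 13.1] yaw u -0.04 clock 38.0
```

>>> drive_tool(
  xyz=[
    [25,0,13],
    [45,0,30],
    [58,0,70],
    [58,0,100],
    [58,0,107],
  ],
  yaw=[0,0,0,0,0],
)

```text
clock: 38.62
tcp_pos: [0.561, -0.0466, 0.0311]
orientation: [-3.135, -0.001, 1.49]
force: [0.0, 0.2, 0.7]
width: 0.0559
grip_force: 0.0
```

>>> drive_tool(
  xyz=[
    [5,0,0],
    [10,0,0],
    [12,0,0],
    [14,0,0],
    [15,0,0],
  ],
  yaw=[0,0,0,0,0],
)

```text
clock: 39.25
tcp_pos: [0.5646, -0.0326, 0.0346]
orientation: [3.141, -0.0, 1.49]
force: [0.0, -1.0, 0.4]
width: 0.0554
grip_force: 0.0
```

```bash
python3 -c "
from h import *
to(*W(0,-72.4),.036,np.pi/2+Y0)"
```

```text
shift mm [ 3.4  0.5 -1.4] yaw u -0.02 clock 39.25
```

Tap the last bit, then retreat towards the spool (right of the pad, clear of the jar).

>>> drive_tool(
  xyz=[
    [1,0,0],
    [2,0,0],
    [3,0,0],
    [3.4,0,0],
    [3.4,0,0],
  ],
  yaw=[0,0,0,0,0],
)

```text
clock: 39.88
tcp_pos: [0.5648, -0.0294, 0.0343]
orientation: [3.141, 0.0, 1.49]
force: [0.4, -2.2, -0.5]
width: 0.0556
grip_force: 1.2
```

>>> drive_tool(
  xyz=[
    [-8,0,0],
    [-20,0,-10],
    [-40,5,-50],
    [-70,10,-90],
    [-100,15,-115],
  ],
  yaw=[0,0,0,0,0],
  jaw=1.0,
)

```text
clock: 40.5
tcp_pos: [0.5722, -0.1318, 0.1523]
orientation: [3.138, 0.001, 1.49]
force: [0.9, 0.8, -0.3]
width: 0.0854
grip_force: 0.0
```

>>> drive_tool(
  xyz=[
    [-20,0,0],
    [-45,0,0],
    [-55,0,0],
    [-55,0,0],
    [-55,0,0],
  ],
  yaw=[0,0,0,0,0],
)

```text
clock: 41.12
tcp_pos: [0.567, -0.1841, 0.1489]
orientation: [-3.141, -0.001, 1.49]
force: [0.3, 1.0, 0.3]
width: 0.0855
grip_force: 0.0
```

```bash
python3 - <<'E'
from h import *
g=get_image('top');panel2(g);panel2(get_image('top'))
im,_,_=grid(g,.008,*C,.08,.07,.00025);cv2.imwrite('pics/r4.png',im[:,:,::-1])
f=cv2.imread('pics/j.png') # first-look crop: spool top ring
a=cv2.imread('pics/top0.png')
g['frame']=np.ascontiguousarray(a[:,:,::-1])
im,_,_=grid(g,.04,.578,-.186,.05,.05);v=cv2.cvtColor(im,cv2.COLOR_RGB2HSV)[...,2]
c=cv2.HoughCircles(cv2.GaussianBlur(v,(5,5),0),cv2.HOUGH_GRADIENT,1,50,param1=80,param2=12,minRadius=48,maxRadius=62)
for x,y,r in c[0][:2]:
    print('spool',.578+.05-y*.0005,-.186+.05-x*.0005,'r',r/2);s=(.578+.05-y*.0005,-.186+.05-x*.0005)
to(*s,.12,np.pi/2+Y0)
E
```

```text
P2 mm [0.55 0.46] rel yaw 0.0035 sides dyaw [ 0.0013 -0.0033  0.0048  0.0006] size 72.73 102.56
P2 mm [0.46 0.49] rel yaw 0.0031 sides dyaw [ 0.0004 -0.0023  0.0034 -0.0009] size 72.9 102.58
spool 0.57875 -0.18475 r 27.55
shift mm [ 0.2 11.6 29.1] yaw u -0.01 clock 41.23
```

View pics/r4.png

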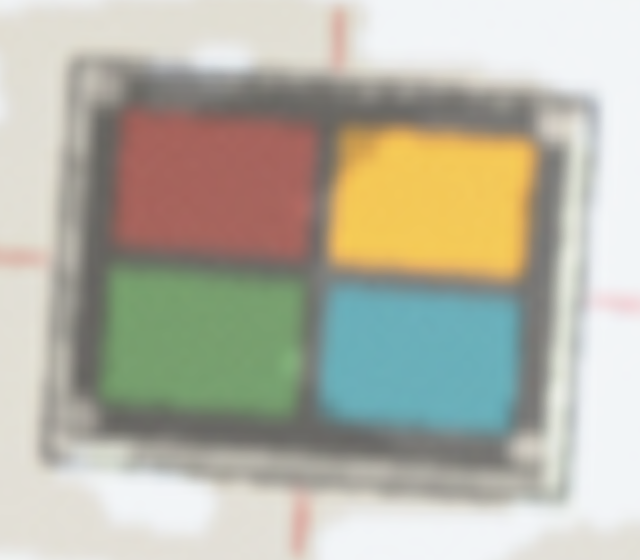

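r4: the glass field is centred, with gaps of 51 px left and 54 px right, and P2 reads (0.5, 0.5) mm and 0.003 rad. Now the spool.

>>> drive_tool(
  xyz=[
    [-1,6,10],
    [-2,12,40],
    [-2,12,75],
    [-2,12,105],
    [-2,12,117],
  ],
  yaw=[0,0,0,0,0],
  jaw=0.87,
)

```text
clock: 41.85
tcp_pos: [0.5795, -0.1876, 0.0306]
orientation: [3.141, -0.0, 1.49]
force: [4.8, -1.3, 2.3]
width: 0.0742
grip_force: 0.0
```

>>> drive_tool(
  xyz=[
    [0,0,0],
    [0,0,0],
    [0,0,0],
    [0,0,0],
    [0,0,0],
  ],
  yaw=[0,0,0,0,0],
  jaw=0.5,
  squeeze=25,
)

```text
clock: 42.48
tcp_pos: [0.5789, -0.1879, 0.0324]
orientation: [3.142, -0.0, 1.49]
force: [-0.0, 1.0, -3.7]
width: 0.0545
grip_force: 27.5
```

```bash
python3 -c "
from h import *
s=state();p=s['tcp_pos'];print(p,s['width'],s['grip_force'])
d=W(.5,.5)-np.array([.57875,-.18475]);print(d)
to(p[0]+d[0],p[1]+d[1],p[2]+.0195,s['orientation'][2])"
```

```text
[ 0.57891733 -0.18793231  0.03243974] 0.05451347392359776 27.538093328475952
[-0.00711196  0.22820882]
shift mm [226.9 -25.6 -19.5] yaw u -0.0 clock 42.48
```

>>> drive_tool(
  xyz=[
    [0,0,-20],
    [0,0,-50],
    [20,-2,-70],
    [60,-7,-70],
    [105,-12,-70],
  ],
  yaw=[0,0,0,0,0],
)

```text
clock: 43.1
tcp_pos: [0.5751, -0.0805, 0.1027]
orientation: [3.141, -0.0, 1.489]
force: [0.1, 0.6, -2.8]
width: 0.054
grip_force: 27.8
```

>>> drive_tool(
  xyz=[
    [40,-5,0],
    [80,-9,0],
    [110,-13,0],
    [122,-13.6,0],
    [122,-13.6,0],
  ],
  yaw=[0,0,0,0,0],
)

```text
clock: 43.72
tcp_pos: [0.5716, 0.0412, 0.1024]
orientation: [-3.142, 0.0, 1.491]
force: [0.2, 0.5, -2.3]
width: 0.0542
grip_force: 27.8
```

>>> drive_tool(
  xyz=[
    [0,0,0],
    [0,0,0],
    [0,0,10],
    [0,0,20],
    [0,0,30],
  ],
  yaw=[0,0,0,0,0],
)

```text
clock: 44.35
tcp_pos: [0.5715, 0.0402, 0.0712]
orientation: [-3.141, -0.0, 1.49]
force: [0.4, 0.2, -2.6]
width: 0.0546
grip_force: 27.8
```

```bash
python3 -c "
from h import *
to(.5718,.0403,.0522,1.49)"
```

```text
shift mm [ 0.1  0.3 19. ] yaw u -0.01 clock 44.35
```

>>> drive_tool(
  xyz=[
    [0,0,7],
    [0,0,13],
    [0,0,17],
    [0,0,18.5],
    [0,0,18.5],
  ],
  yaw=[0,0,0,0,0],
)

```text
clock: 44.98
tcp_pos: [0.5719, 0.0404, 0.0539]
orientation: [3.141, -0.0, 1.49]
force: [0.0, 0.7, -3.8]
width: 0.0543
grip_force: 27.8
```

```bash
python3 -c "
from h import *
s=state();print(s['force'],s['tcp_pos'])"
```

```text
[ 3.31606980e-03  6.52242941e-01 -3.78891243e+00] [0.57191001 0.04040692 0.05390058]
```

>>> drive_tool(
  xyz=[
    [0,0,0.5],
    [0,0,1],
    [0,0,1.5],
    [0,0,1.5],
    [0,0,1.5],
  ],
  yaw=[0,0,0,0,0],
)

```text
clock: 45.6
tcp_pos: [0.5719, 0.0404, 0.0523]
orientation: [3.142, -0.0, 1.49]
force: [0.6, 0.6, -3.2]
width: 0.0543
grip_force: 27.8
```

>>> drive_tool(
  xyz=[
    [0,0,0.3],
    [0,0,0.6],
    [0,0,0.6],
    [0,0,0.6],
    [0,0,0.6],
  ],
  yaw=[0,0,0,0,0],
)

```text
clock: 46.22
tcp_pos: [0.5718, 0.0404, 0.0517]
orientation: [3.142, -0.0, 1.49]
force: [-1.3, 0.2, -3.0]
width: 0.0544
grip_force: 27.8
```

>>> drive_tool(
  xyz=[
    [0,0,0.3],
    [0,0,0.6],
    [0,0,0.8],
    [0,0,0.8],
    [0,0,0.8],
  ],
  yaw=[0,0,0,0,0],
)

```text
clock: 46.85
tcp_pos: [0.5718, 0.0404, 0.0509]
orientation: [-3.142, -0.0, 1.49]
force: [-0.6, -0.8, -2.9]
width: 0.0541
grip_force: 27.8
```

>>> drive_tool(
  xyz=[
    [0,0,0.4],
    [0,0,0.8],
    [0,0,1],
    [0,0,1],
    [0,0,1],
  ],
  yaw=[0,0,0,0,0],
)

```text
clock: 47.48
tcp_pos: [0.5718, 0.0404, 0.0508]
orientation: [3.141, -0.0, 1.49]
force: [-3.2, 0.2, 6.1]
width: 0.0546
grip_force: 28.6
```

```bash
python3 - <<'E'
from h import *
g=get_image('side');f=g['frame'];T=np.linalg.inv(np.array(g['world_from_camera']))
p=T[:3,:3]@np.array([.5718,.043,.03])+T[:3,3];q=np.array(g['intrinsics'])@p;u,v=(q[:2]/q[2]).astype(int);print(u,v)
cv2.imwrite('pics/s.png',cv2.resize(f[v-50:v+40,u-70:u+70],None,fx=5,fy=5,interpolation=2)[:,:,::-1])
E
```

```text
323 205
```

View pics/s.png

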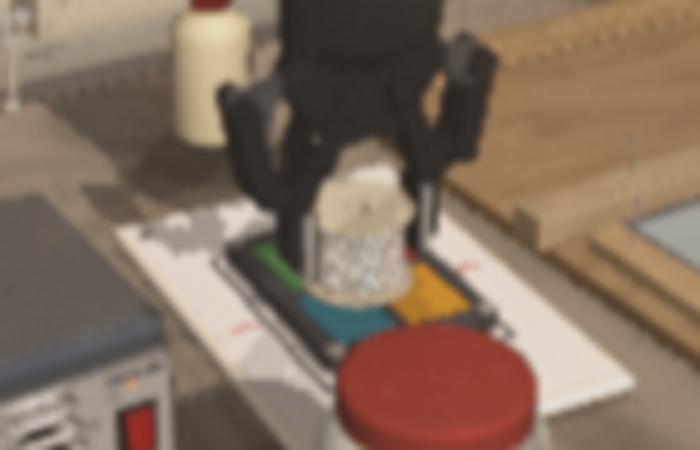

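The spool is upright on the glass and in contact (force jumped to +6 N). Release and retreat upwards.

>>> drive_tool(
  xyz=[
    [0,0,-0.6],
    [0,0,-0.6],
    [0,0,-0.6],
    [0,0,-0.6],
    [0,0,-0.6],
  ],
  yaw=[0,0,0,0,0],
)

```text
clock: 48.15
tcp_pos: [0.5718, 0.0404, 0.0508]
orientation: [3.141, -0.0, 1.49]
force: [-2.7, -0.1, 6.2]
width: 0.054
grip_force: 28.4
```

>>> drive_tool(
  xyz=[
    [0,0,0],
    [0,0,0],
    [0,0,0],
    [0,0,0],
    [0,0,0],
  ],
  yaw=[0,0,0,0,0],
  jaw=0.85,
)

```text
clock: 48.78
tcp_pos: [0.5719, 0.0404, 0.0505]
orientation: [3.142, -0.0, 1.49]
force: [-0.2, -0.4, 0.2]
width: 0.0724
grip_force: 0.0
```

>>> drive_tool(
  xyz=[
    [0,0,-10],
    [0,0,-35],
    [0,0,-80],
    [0,0,-130],
    [0,0,-180],
  ],
  yaw=[0,0,0,0,0],
)

```text
clock: 49.4
tcp_pos: [0.5716, 0.0404, 0.2329]
orientation: [3.141, -0.0, 1.49]
force: [1.0, 0.6, -0.0]
width: 0.0726
grip_force: 0.0
```

>>> drive_tool(
  xyz=[
    [40,0,0],
    [90,0,0],
    [140,0,0],
    [150,0,0],
    [150,0,0],
  ],
  yaw=[0,0,0,0,0],
)

```text
clock: 50.02
tcp_pos: [0.5838, 0.1901, 0.2308]
orientation: [3.141, 0.0, 1.491]
force: [-0.4, -0.2, -0.1]
width: 0.0723
grip_force: 0.0
```

```bash
python3 - <<'E'
from h import *
g=get_image('top')
try: panel2(g)
except Exception as e: print(e)
rep()
im,_,_=grid(g,.019,*C,.08,.07,.00025);cv2.imwrite('pics/r5.png',im[:,:,::-1])
im,_,_=grid(g,.059,*C,.05,.05);v=cv2.cvtColor(im,cv2.COLOR_RGB2HSV)[...,2]
c=cv2.HoughCircles(cv2.GaussianBlur(v,(5,5),0),cv2.HOUGH_GRADIENT,1,50,param1=80,param2=12,minRadius=48,maxRadius=62)
for x,y,r in c[0][:2]:
    d=(np.array([C[0]+.05-y*.0005,C[1]+.05-x*.0005])-C)*1e3;print('spool mm',d@ex,d@ey,'r',r/2)
E
```

```text
P2 mm [0.63 0.42] rel yaw 0.0044 sides dyaw [-0.0004  0.0011  0.0041  0.0001] size 72.81 102.43
panel in outline mm [ 2.5 -0.2] rel yaw -0.0025 size [0.0705 0.1022]
spool mm 0.8070529749816387 -0.688232858418618 r 29.05
```

View pics/r5.png

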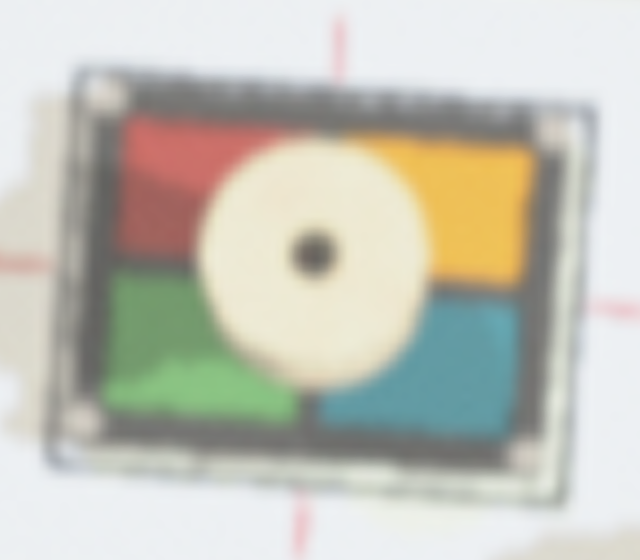

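r5: the spool is upright at the middle, (315,255), and the panel is square inside the outline. Measured offsets are about 0.6 mm for the panel and about 1 mm for the spool, so I'm handing in.

```bash
python3 -c "
from bench import *
print(close_job())"
```

```text
the job is handed in; nothing more can be done
None
```

I handed the job in at about 50 s: the panel is centred to about 0.8 mm and 0.004 rad by camera, the spool stands upright within about 1.5 mm of the glass's middle, the flux bottle was never approached, and I once bumped the jar lid by mistake (about 29 N at the wrist), after which the jar measured within about 0.5 mm of where it had been.

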